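# Load a filter carrier under the sprung hold-down flap of a filter reader

### The job

Load the filter carrier into the filter reader without picking it up: with one fingertip press the thumb plate beside the lane down so that the spring-closed hold-down flap stands open, and keep it pressed while the other fingertip pushes the carrier by its upright tab along the lane, under the flap, until it is fully home against the stop. Only then let the thumb plate up, so that the flap closes on the carrier and clamps it, and take the hand clear. The carrier must stay down in the lane, the flap's rubber pad must not drag over it on the way in, and the things standing around stay where they are.

Things in the scene. Friction and masses are not known exactly. Their poses are not given: they have to be found in the camera images.
- reader: Filter reader, fixed: grey base plate (x -132 to 132, y -88 to 46 mm), white head 79 mm high over x 33 to 133. Origin on the worktop under the lane's middle at the flap's front edge; x along the lane into the head (pushing direction), y left of that, z up. Lane floor at z = 10, 43 mm wide between rails (tops z = 16), from x = -130 to the stop at x = 58; slot in the head from x = 34, 19 mm high.
- shaft (a point): Point on the flap's shaft at the front edge of the flap (reader's x = 0, y = -33, z = 25 mm). The shaft lies along the reader's x, right of the lane. The flap reaches from it 52 mm to the left over the lane (x from 0 to 28); the thumb plate is on the right side of it, over x from -126 to 0, beside the stretch where the carrier waits.
- flap (a joint): Opening of the flap (rad): 0 shut, its free edge down on the lane's floor, barring the lane; about 0.19 lying flat on the carrier; clear of the carrier above 0.26; 0.75 end stop. A spring shuts it. Flap and thumb plate are one rigid part on the shaft: pressing the plate down opens the flap. About 3 N on the plate's middle begins to open it, 6 N holds it at 0.5.
- thumb_plate (a point): Middle of the top of the thumb plate (black rubber, 126 mm long along the lane, 11 to 42 mm from the shaft). Shut, the plate slopes up away from the lane and this point is at the reader's x = -63, y = -56, z = 41 mm; at joint value 0.5 the plate is level, this point at y = -61, z = 28. A fingertip can slide along the whole plate while pressing it.
- carrier: Loose aluminium filter carrier, about 0.1 kg, in the lane before the flap: block 72 x 40 x 10 mm, a round white filter on its top. Origin at the centre of the underside, x to the front end (+36 mm) that goes in first, z up. At the rear end an upright push tab, 6 mm thick, 30 wide, 28 high from the underside. Home against the stop: origin at the reader's x = 22, y = 0, z = 10 mm.
- push_tab (a point): Middle of the rear face of the carrier's push tab (the face to push), 36 mm behind the carrier's origin, 19 mm above its underside. With the carrier home it is at the reader's x = -14 mm, so the tab stays just in front of the flap and the fingers never go under the flap.
- filter_box: Bystander: round box of filter papers, 73 mm across, 23 mm high, left of the lane; origin at the centre of its underside.
- tweezers: Bystander: steel tweezers lying to the right of the reader, 124 x 24 x 9 mm; origin at the centre of the underside.
- vial: Bystander: screw-cap vial, 30 mm across, 58 mm high, left of the reader's head; origin at the centre of its underside.
Not all that is in view belongs to the job. What is shaped like the carrier but blue is not meant.

How it is judged:
By the outcome, as a careful person would: the job done as asked, in the order asked, and still so for the second after the job is handed in, with the robot touching nothing.
It also fails if it takes over 40 s, if anything falls off the work surface, if the arm or the gripper's body presses on something with over 40 N, if the wrist force passes 120 N, or if a joint passes its speed limit or range.

### The arm

A 7-joint arm with a two-finger parallel gripper is mounted at the origin on a cart in front of the work surface, level with it; the furniture and walls round the work are solid. World frame = base frame: x ahead of the robot, y to its left, z up, the work surface at z = 0. Lengths are in m, angles in rad, forces in N, time in s.
With the tool pointing down it reaches from about 0.425 to 0.875 m from the base axis. Payload 4.7 kg.
Tool frame: the origin (TCP) lies on the mounting face of the last link; the fingertips stand 173 mm ahead of it and the grasp point (between the pads) lies 155 mm ahead of it; z points along the fingers, y is the direction in which the jaws open and shut (so a half turn about z gives the same grasp; the last joint's range is limited). The gripper opens to 85 mm and grips with 20 to 120 N. Pads are 22 mm wide; open, the fingers measure 114 mm over their backs; the gripper's body (76 mm by 85 mm) begins 54 mm behind the grasp point. The pads swing forward as they close: fully open they stand 13 mm farther back than shut.
Start: joints at [1.138, 0.321, -0.07, 1.45, 0.023, 1.371, -0.057], TCP at [0.281, -0.586, 0.405] pointing down, gripper open.
Joint ranges: [-2.86, 2.86], [-0.3, 2.09], [-1.38, 1.24], [0.06, 2.45], [-1.56, 4.7], [0.09, 2.05], [-2.69, 2.69]. Speed limits (rad/s): [2.57, 2.57, 3.14, 3.14, 3.14, 3.14, 3.14].

### API

Orientations are given as a 3x3 rotation matrix whose columns are the frame's x, y, z axes.
In Python, from workcell import ctrl gives the robot as it stands.
- The arm moves only by the tool arm_command, never from a script. Its argument "deltas" is a list of rows, each an object with "offset": the shift along the tool's x, y, z in mm, a list of three; "twist": the turn, a rotation vector about the tool's x, y, z in degrees, a list of three; "grip": the opening, from -1 (shut) to 1 (fully open). A call has 1 to 5 rows; each row shifts and turns the commanded pose from where the row before left it, along the tool's axes as they then stand; what a row does not reach is not made up. A row lasts 1/8 s, in which the tool goes at most 62.5 mm and 10.7 degrees, less where a joint would pass 70% of its speed; a pose out of reach is approached as far as the arm can. A call with a gripper value outside its range is refused whole. The fingers move at their own pace and stop on an object; "grip_force" is the grip in N (left out, the last holds). Time passes only in rows, so rows that do not move let the fingers close. It gives the time, the measured TCP pose, the force and the opening at its end, in the units of the state.
- ctrl.read_state(): the state, without advancing time (a new reading comes with each control period).
- ctrl.camera(name): name is "side" or "top" or "wrist"; returns the picture (420x560x3 uint8, blue, green, red); there is no depth.
- ctrl.camera_model(name): a dict with "intrinsics" (3x3 intrinsics, pixels), "k1" (the pictures are not rectified: a ray, as slopes to the right and down, at radius r is drawn at 1 + k1 r^2 times it, then the intrinsics apply), "camera_from_world" (4x4, takes a point from world to camera coordinates). Camera axes: x right, y down, z forward; pixel columns grow to the right and rows downward; lengths in m; the calibration is good to about 2 mm. A picture is of the moment at which its call begins: read the wrist's pose just before it. camera_model takes no time and is no camera call; for the wrist camera it gives the pose at the moment of the call.
- ctrl.finish_job(): hands the job in, once; it reports no verdict.
The state is a dict: "time": time; "joint_positions": joint angles; "joint_velocities": joint speeds; "effort": joint torques, N m; "eef_pos": TCP position; "ee_rot": TCP orientation; "wrist_force": force on the tool from outside, world axes, zero at the start; "ft_torque": the same for the moment, N m; "gripper_width": opening from 0.0 (shut) to 1.0 (fully open).
Only numpy, scipy, OpenCV 4.12 (cv2) and the standard library are available. Lean on these libraries where they do the work, as an engineer would, in place of code of your own. Each camera call takes 0.05 s, during which the arm holds its last target.

## Working session

There is one attempt and no reset: what is moved stays moved. The work goes in short steps, Python scripts to look and compute and a tool call to move; the robot and the scene stay as the last step left them, time stands still between calls to the robot, and variables do not carry over. Pictures are saved under pics/ and viewed, and the job is handed in when it is done.

Besides the shell and the picture viewer there is one more tool, called after ">>>" by a JSON object that holds its "method" and its "body", one argument or row to a line. arm_command: Moves the arm, as the interface text tells. Its arguments: {"type":"object","properties":{"deltas":{"type":"array"},"grip_force":{"type":"number"}},"required":["deltas"]}

```bash
ls; mkdir -p pics; python3 - <<'E'
from workcell import ctrl
import cv2
s=ctrl.read_state()
for k,v in s.items(): print(k,v)
for n in ["side","top","wrist"]:
    m=ctrl.camera_model(n); print(n,m)
    cv2.imwrite(f"pics/{n}0.png",ctrl.camera(n))
E
```

```text
pics
time 0.0
joint_positions [ 1.13810721  0.32184065 -0.07008913  1.4516777   0.02259137  1.37084233
 -0.05688014]
joint_velocities [-0.00039593  0.00239919 -0.00025116  0.00072941  0.00019587 -0.0012596
  0.00077879]
effort [-5.48265580e-04 -4.93587971e+01 -3.82536510e-01 -3.14339089e+01
  1.28281867e-02  1.10590359e-02 -3.56335659e-05]
eef_pos [ 0.28072893 -0.58601562  0.40361041]
ee_rot [[ 9.01816164e-01  4.32118881e-01 -9.37264986e-04]
 [ 4.32119888e-01 -9.01814480e-01  1.74520873e-03]
 [-9.11014919e-05 -1.97886828e-03 -9.99998038e-01]]
wrist_force [-0.28544508 -0.91215336  0.1334002 ]
ft_torque [ 0.02830355 -0.0018819  -0.04909222]
gripper_width 0.9994748754681265
side {'intrinsics': array([[473.62047869,   0.        , 279.23805341],
       [  0.        , 473.62047869, 202.96373418],
       [  0.        ,   0.        ,   1.        ]]), 'k1': 0.006262052796142969, 'camera_from_world': array([[ 0.99830064,  0.05721963,  0.01103345, -0.65155347],
       [ 0.04618743, -0.66148716, -0.74853287,  0.07265244],
       [-0.03553229,  0.74777046, -0.66300588,  0.85631865],
       [ 0.  
[... 291 characters left out ...]
68, -0.99951161,  0.01906423,  0.07639296],
       [-0.99763105, -0.02592941, -0.06371769,  0.64845061],
       [ 0.0641809 , -0.01744138, -0.99778585,  0.86533846],
       [ 0.        ,  0.        ,  0.        ,  1.        ]])}
wrist {'intrinsics': array([[292.22821398,   0.        , 280.70176859],
       [  0.        , 292.22821398, 203.92233557],
       [  0.        ,   0.        ,   1.        ]]), 'k1': -0.006235993304507702, 'camera_from_world': array([[ 0.43395697, -0.90092966, -0.00266295, -0.64792139],
       [-0.85710421, -0.41375435,  0.30688714, -0.04102056],
       [-0.27758553, -0.13089339, -0.95174219,  0.37983947],
       [ 0.        ,  0.        ,  0.        ,  1.        ]])}
```

View pics/top0.png

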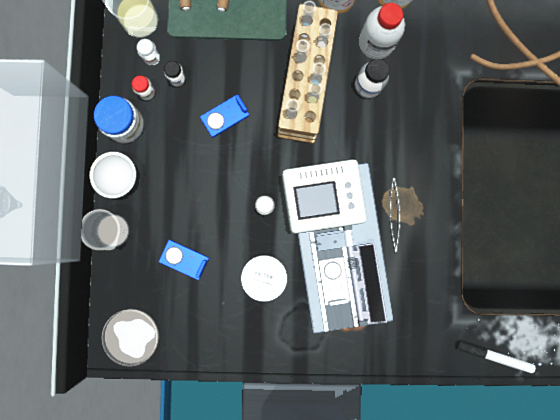

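View pics/side0.png

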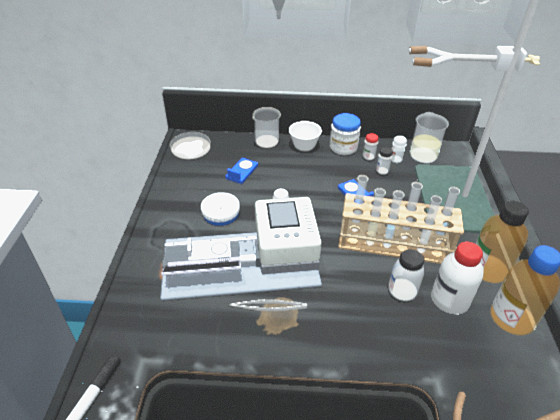

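View pics/wrist0.png

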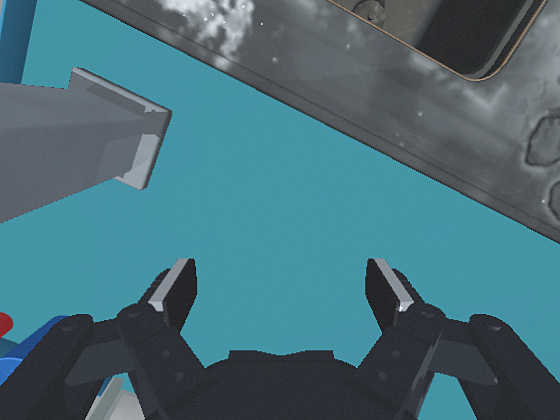

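The top view shows the reader at about (340,245), with the carrier in the lane at about (333,272), the black thumb plate at about (371,282), the box at (264,278), the vial at (265,205) and the tweezers at (396,215).

```bash
python3 - <<'E'
import cv2
im=cv2.imread("pics/top0.png")
c=im[150:340,270:430]; cv2.imwrite("pics/t1.png",cv2.resize(c[:95],None,fx=5,fy=5,interpolation=cv2.INTER_CUBIC)); cv2.imwrite("pics/t2.png",cv2.resize(c[80:],None,fx=5,fy=5,interpolation=cv2.INTER_CUBIC))
im=cv2.imread("pics/side0.png")
cv2.imwrite("pics/s1.png",cv2.resize(im[190:310,150:330],None,fx=4.4,fy=4.4,interpolation=cv2.INTER_CUBIC))
E
```

```text
(no output)
```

View pics/t1.png

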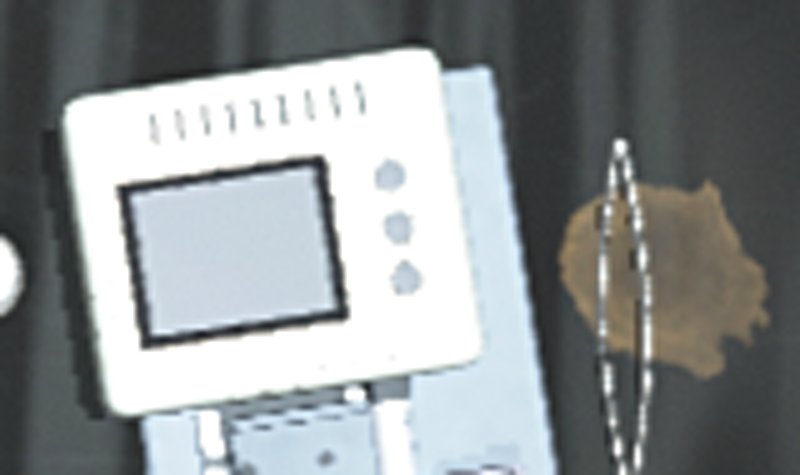

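View pics/t2.png

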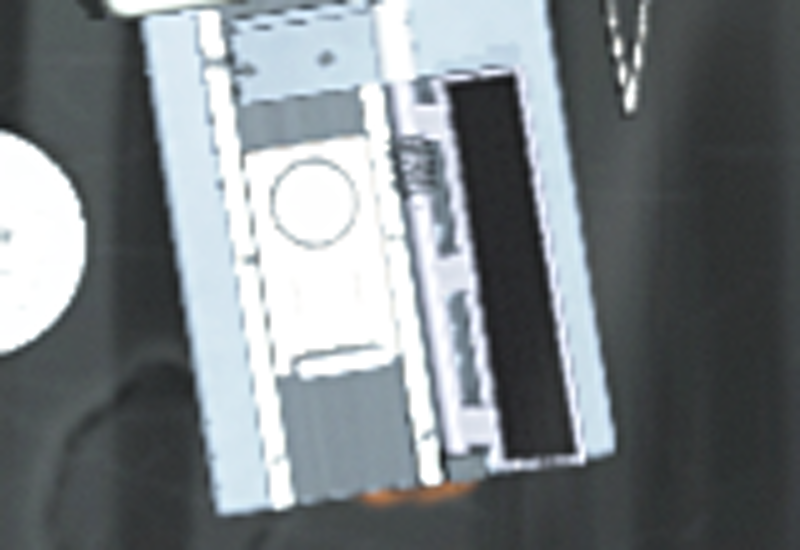

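View pics/s1.png

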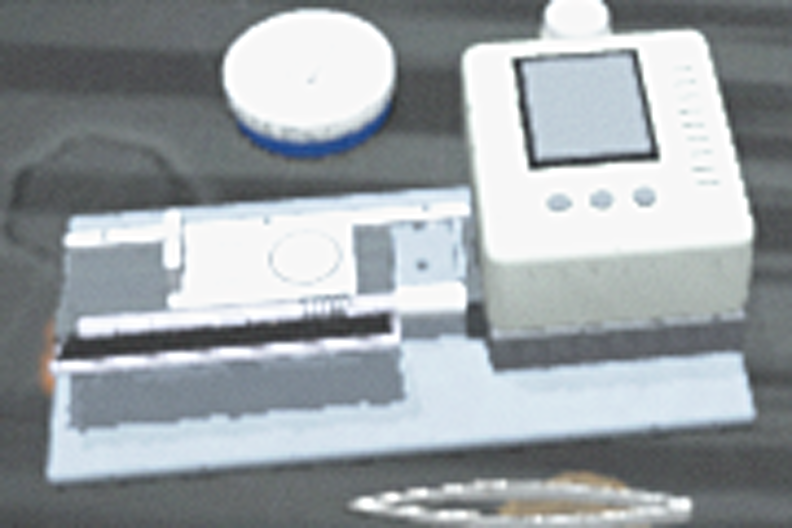

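```bash
cat > h.py <<'E'
import numpy as np, cv2
from scipy.optimize import least_squares
from workcell import ctrl
def proj(m,P):
    P=np.atleast_2d(P); T=m["camera_from_world"]; c=P@T[:3,:3].T+T[:3,3]
    s=c[:,:2]/c[:,2:]; s=s*(1+m["k1"]*(s**2).sum(1,keepdims=True))
    K=m["intrinsics"]; return s@K[:2,:2].T+K[:2,2]
def ray(m,uv,z):
    K=m["intrinsics"]; d=(np.array(uv)-K[:2,2])/K[0,0]; s=d.copy()
    for _ in range(10): s=d/(1+m["k1"]*(s@s))
    T=m["camera_from_world"]; R=T[:3,:3]; o=-R.T@T[:3,3]; v=R.T@np.array([s[0],s[1],1])
    return o+v*(z-o[2])/v[2]
def rd2w(p,P):
    x,y,a=p[:3]; P=np.atleast_2d(P)/1000.
    c,s=np.cos(a),np.sin(a)
    return np.c_[x+c*P[:,0]-s*P[:,1], y+s*P[:,0]+c*P[:,1],P[:,2]]
E
cat > fit.py <<'E'
from h import *
T=ctrl.camera_model("top");S=ctrl.camera_model("side")
# (cam, reader xyz (z None->h), px)
t1=lambda u,v:(270+u/5-.4,150+v/5-.4); t2=lambda u,v:(270+u/5-.4,230+v/5-.4); s1=lambda u,v:(150+u/4.4-.4,190+v/4.4-.4)
pts=[("t",-132,46,None,t2(215,516)),("t",-132,-88,None,t2(614,452)),("t",132,-88,None,t1(492,68)),
("s",-132,46,None,s1(70,216)),("s",-132,-88,None,s1(48,478)),("s",132,-88,None,s1(755,418)),
("t",-130,21.5,16,t2(273,508)),("t",-130,-21.5,16,t2(422,484))]
def res(p):
    r=[]
    for c,x,y,z,uv in pts:
        m=T if c=="t" else S
        r.append((proj(m,rd2w(p,[x,y,p[3]*1000 if z is None else z]))[0]-uv))
    return np.array(r).ravel()
f=least_squares(res,[.5,-.05,0.1,.008])
p=f.x;print(p,np.degrees(p[2]));print(f.fun.reshape(-1,2).round(1))
# carrier: tab top edge, front top edges
for n,z,uv in [("front-left top",20,t2(245,152)),("front-right top",20,t2(368,135)),("tab rear L top",38,t2(300,378)),("tab rear R top",38,t2(397,360)),("tab front L",38,t2(294,360)),("tab front R",38,t2(390,344)),("filter c",20,t2(315,202))]:
    w=ray(T,uv,z/1000)-[p[0],p[1],0]; a=p[2];c,s=np.cos(a),np.sin(a)
    print(n,(1000*np.array([c*w[0]+s*w[1],-s*w[0]+c*w[1]])).round(1))
for n,z,uv in [("front-left top",20,s1(353,225)),("front-right top",20,s1(356,292)),("tab top left rear",38,s1(165,213))]:
    w=ray(S,uv,z/1000)-[p[0],p[1],0]
    print("side",n,(1000*np.array([c*w[0]+s*w[1],-s*w[0]+c*w[1]])).round(1))
for P in [(-63,-56,41),(0,-56,41),(-126,-56,41),(0,-33,25)]: print(P,(proj(T,rd2w(p,P))[0]),rd2w(p,P)[0].round(4))
E
python3 fit.py
```

```text
[0.58084529 0.01419978 0.16894748 0.0042042 ] 9.679977436602078
[[-1.   0.2]
 [-0.4  0.7]
 [-0.3 -0.4]
 [ 0.4 -0. ]
 [-0.2 -0.2]
 [ 0.1  0.1]
 [ 2.7 -0.5]
 [-0.9  0.3]]
front-left top [-15.1  18.5]
front-right top [-15.5 -21.9]
tab rear L top [-87.3  13.2]
tab rear R top [-86.2 -18.1]
tab front L [-81.4  14.2]
tab front R [-80.9 -16.6]
filter c [-34.4  -1.6]
side front-left top [-15.7  13.7]
side front-right top [-15.8 -22.7]
side tab top left rear [-88.6  10.2]
(-63, -56, 41) [370.700156  283.6012269] [ 0.5282 -0.0516  0.041 ]
(0, -56, 41) [364.69591011 244.10218212] [ 0.5903 -0.041   0.041 ]
(-126, -56, 41) [376.68167032 323.28715063] [ 0.4661 -0.0622  0.041 ]
(0, -33, 25) [348.97449906 246.1392843 ] [ 0.5864 -0.0183  0.025 ]
```

```bash
cat > st.py <<'E'
from h import *
RP=np.array([0.5808,0.0142,0.16895])
def st(show=True):
    s=ctrl.read_state(); R=np.array(s["ee_rot"]); e=np.array(s["eef_pos"])
    w=e[:2]-RP[:2]; c,sn=np.cos(RP[2]),np.sin(RP[2])
    r=1000*np.array([c*w[0]+sn*w[1],-sn*w[0]+c*w[1],e[2]])
    Rr=np.array([[c,sn,0],[-sn,c,0],[0,0,1]])@R
    if show:
        print("t",round(s["time"],3),"tcp_reader",r.round(1),"F_reader",(Rr@R.T@np.array(s["wrist_force"])).round(2),"grip",round(s["gripper_width"],3))
        print("yaw err deg",np.degrees(np.arctan2(Rr[1,0],Rr[0,0])).round(2),"z axis",Rr[:,2].round(4))
    return r,Rr
def go(t,yaw=0):
    r,Rr=st(); print("delta tool mm now:",(Rr.T@(np.array(t)-r)).round(1))
    Z=np.array([[1,0,0],[0,-1,0],[0,0,-1.]])
    print("aligning rotvec deg",np.degrees(cv2.Rodrigues(Rr.T@Z)[0].ravel()).round(2),"delta after align",(Z.T@(np.array(t)-r)).round(1))
E
python3 -c "
from st import *
go([-110,-29,300])
m=ctrl.camera_model('wrist');T=m['camera_from_world'];s=ctrl.read_state()
print(np.array(s['ee_rot']).T@(-T[:3,:3].T@T[:3,3]-s['eef_pos']))"
```

```text
t 0.15 tcp_reader [-396.7 -541.3  403.9] F_reader [-0.23  0.13 -0.16] grip 0.998
yaw err deg 15.92 z axis [-5.0e-04  1.4e-03 -1.0e+00]
delta tool mm now: [ 416.3 -413.8  104.4]
aligning rotvec deg [-0.08  0.02 15.92] delta after align [ 286.7 -512.3  103.9]
[ 0.07892555 -0.00101026  0.03132636]
```

>>> {"method": "arm_command", "body": {
  "deltas": [
    {"offset": [0,0,0],"twist": [0,0,7.95],"grip": 0.3},
    {"offset": [0,0,0],"twist": [0,0,7.95],"grip": 0.3},
    {"offset": [20,-35,0],"twist": [0,0,0],"grip": 0.3},
    {"offset": [24,-43,0],"twist": [0,0,0],"grip": 0.3},
    {"offset": [24,-43,0],"twist": [0,0,0],"grip": 0.3}
  ]
}}

```text
time: 0.78
eef_pos: [0.3278, -0.454, 0.4043]
ee_rot: [[0.986, 0.168, -0.0], [0.168, -0.986, 0.0], [-0.0, -0.0, -1.0]]
wrist_force: [0.0, -0.4, 0.3]
gripper_width: 0.653
```

>>> {"method": "arm_command", "body": {
  "deltas": [
    {"offset": [24,-43,6],"twist": [0,0,0],"grip": 0.3},
    {"offset": [24,-43,8],"twist": [0,0,0],"grip": 0.3},
    {"offset": [24,-43,8],"twist": [0,0,0],"grip": 0.3},
    {"offset": [24,-43,8],"twist": [0,0,0],"grip": 0.3},
    {"offset": [24,-43,8],"twist": [0,0,0],"grip": 0.3}
  ]
}}

```text
time: 1.4
eef_pos: [0.4097, -0.2217, 0.3664]
ee_rot: [[0.986, 0.168, 0.0], [0.168, -0.986, -0.0], [0.0, 0.0, -1.0]]
wrist_force: [-0.4, -0.6, -0.0]
gripper_width: 0.647
```

```bash
python3 -c "
from st import *
go([-110,-29,300])"
```

```text
t 1.4 tcp_reader [-208.3 -203.8  366.4] F_reader [-0.51 -0.49 -0.02] grip 0.647
yaw err deg 0.02 z axis [ 0.e+00 -3.e-04 -1.e+00]
delta tool mm now: [  98.3 -174.7   66.3]
aligning rotvec deg [ 0.02 -0.    0.02] delta after align [  98.3 -174.8   66.4]
```

>>> {"method": "arm_command", "body": {
  "deltas": [
    {"offset": [24,-43,16],"twist": [0,0,0],"grip": 0.3},
    {"offset": [24,-43,16],"twist": [0,0,0],"grip": 0.3},
    {"offset": [24,-43,16],"twist": [0,0,0],"grip": 0.3},
    {"offset": [15,-30,10],"twist": [0,0,0],"grip": 0.3},
    {"offset": [0,0,0],"twist": [0,0,0],"grip": 0.3}
  ]
}}

```text
time: 2.02
eef_pos: [0.4685, -0.049, 0.3078]
ee_rot: [[0.985, 0.174, -0.002], [0.174, -0.985, 0.001], [-0.001, -0.001, -1.0]]
wrist_force: [-0.2, 0.0, -0.3]
gripper_width: 0.651
```

```bash
python3 -c "
from st import *
go([-110,-29,250])
for n in ['wrist','side','top']: cv2.imwrite('pics/%s1.png'%n,ctrl.camera(n))"
```

```text
t 2.025 tcp_reader [-121.3  -43.4  307.8] F_reader [-0.16  0.03 -0.35] grip 0.651
yaw err deg 0.34 z axis [-0.0014  0.0015 -1.    ]
delta tool mm now: [ 11.5 -14.3  57.8]
aligning rotvec deg [-0.08  0.08  0.34] delta after align [ 11.3 -14.4  57.8]
```

View pics/wrist1.png

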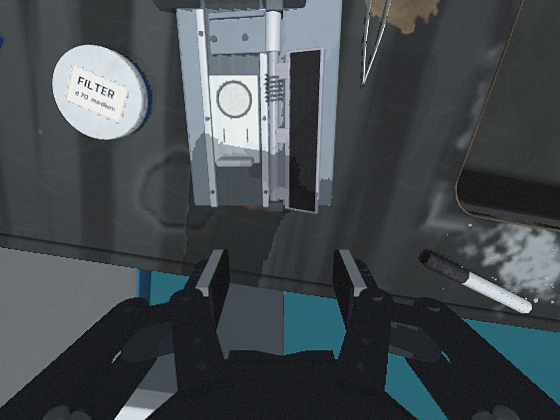

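View pics/side1.png

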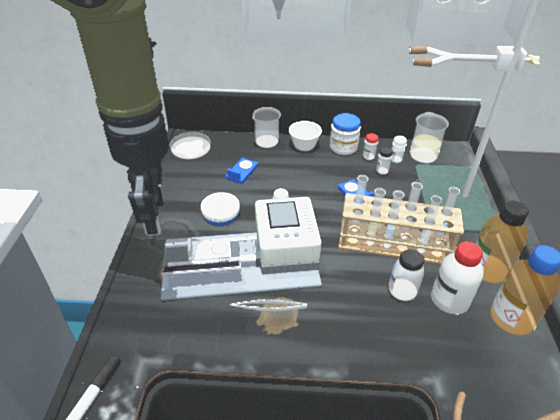

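```bash
python3 - <<'E'
from h import *
im=cv2.imread("pics/wrist1.png")
cv2.imwrite("pics/w1c.png",cv2.resize(im[230:360,160:400],None,fx=3.3,fy=3.3,interpolation=cv2.INTER_CUBIC))
im=cv2.imread("pics/wrist1.png")
cv2.imwrite("pics/w1d.png",cv2.resize(im[30:220,170:350],None,fx=3.1,fy=3.1,interpolation=cv2.INTER_CUBIC))
E
```

```text
(no output)
```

View pics/w1c.png

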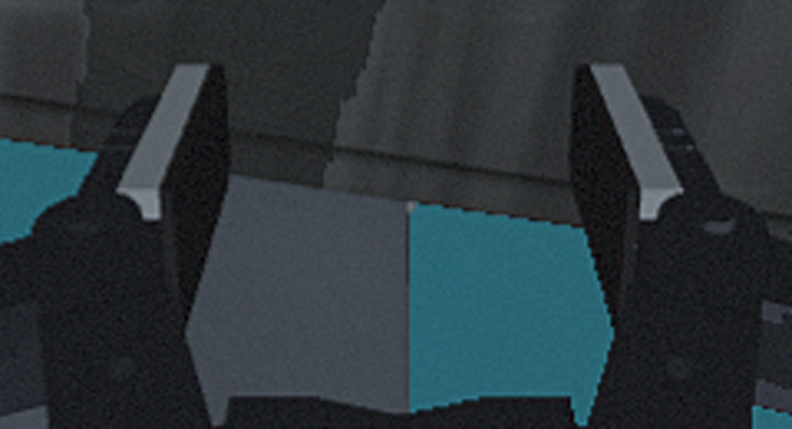

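View pics/w1d.png

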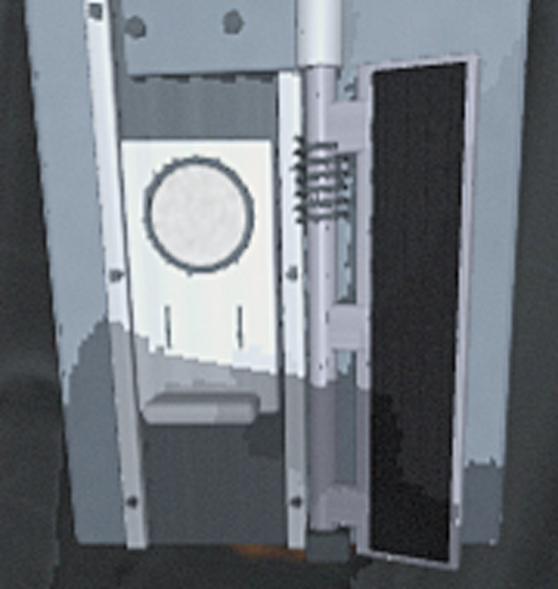

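```bash
python3 - <<'E'
from h import *
m=ctrl.camera_model("wrist");s=ctrl.read_state()
R=np.array(s["ee_rot"]);e=np.array(s["eef_pos"]);T=m["camera_from_world"]
def plane(u,v,xp):
    K=m["intrinsics"]; d=np.array([(u-K[0,2])/K[0,0],(v-K[1,2])/K[1,1],1])
    o=R.T@(-T[:3,:3].T@T[:3,3]-e); w=R.T@T[:3,:3].T@d
    return 1000*(o+w*(xp-o[0])/w[0])
for u,v in [(160+178/3.3,230+65/3.3),(160+208/3.3,230+65/3.3),(160+592/3.3,230+65/3.3),(160+625/3.3,230+65/3.3),(160+120/3.3,230+188/3.3)]:
    print(plane(u,v,.011).round(1))
E
```

```text
[ 11.  -34.9 165.2]
[ 11.  -30.3 165.2]
[ 11.   28.8 165.5]
[ 11.   33.9 165.5]
[ 11.  -34.8 132.5]
```

```bash
python3 -c "
from st import *
go([-105,-29,225])"
```

```text
t 2.175 tcp_reader [-122.2  -47.2  308.8] F_reader [ 0.58  0.18 -0.05] grip 0.65
yaw err deg -0.05 z axis [-3.e-04 -6.e-04 -1.e+00]
delta tool mm now: [ 17.2 -18.3  83.7]
aligning rotvec deg [ 0.03  0.02 -0.05] delta after align [ 17.2 -18.2  83.8]
```

>>> {"method": "arm_command", "body": {
  "deltas": [
    {"offset": [6,-6,28],"twist": [0,0,0],"grip": 0.3},
    {"offset": [6,-6,28],"twist": [0,0,0],"grip": 0.3},
    {"offset": [5,-6,28],"twist": [0,0,0],"grip": 0.3},
    {"offset": [0,0,0],"twist": [0,0,0],"grip": 0.3},
    {"offset": [0,0,0],"twist": [0,0,0],"grip": 0.3}
  ]
}}

```text
time: 2.8
eef_pos: [0.4826, -0.0324, 0.2257]
ee_rot: [[0.986, 0.167, 0.001], [0.167, -0.986, -0.001], [0.001, 0.001, -1.0]]
wrist_force: [-0.2, 0.3, 0.6]
gripper_width: 0.65
```

```bash
python3 -c "
from st import *
go([-105,-29,215])
for n in ['wrist','side']: cv2.imwrite('pics/%s2.png'%n,ctrl.camera(n))
im=cv2.imread('pics/side2.png');cv2.imwrite('pics/s2c.png',cv2.resize(im[180:310,140:330],None,fx=4,fy=4,interpolation=cv2.INTER_CUBIC))
"
```

```text
t 2.8 tcp_reader [-104.7  -29.4  225.7] F_reader [-0.18  0.37  0.55] grip 0.65
yaw err deg -0.07 z axis [ 1.e-03 -9.e-04 -1.e+00]
delta tool mm now: [-0.3 -0.4 10.7]
aligning rotvec deg [ 0.05 -0.06 -0.07] delta after align [-0.3 -0.4 10.7]
```

View pics/wrist2.png

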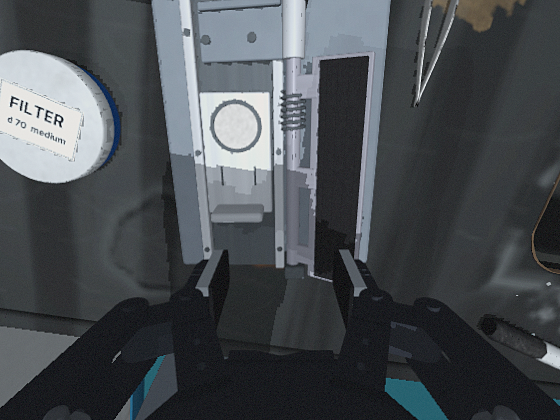

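View pics/s2c.png

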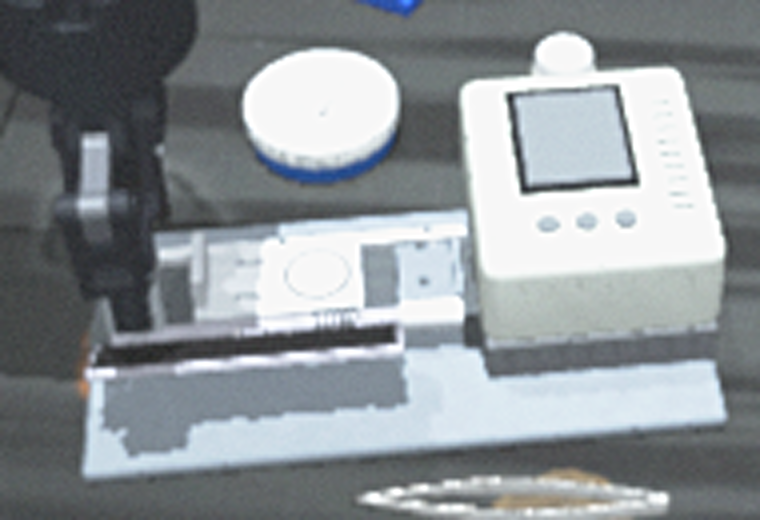

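>>> {"method": "arm_command", "body": {
  "deltas": [
    {"offset": [0,0,5],"twist": [0,0,0],"grip": 0.3},
    {"offset": [0,0,5],"twist": [0,0,0],"grip": 0.3},
    {"offset": [0,0,0],"twist": [0,0,0],"grip": 0.3}
  ]
}}

```text
time: 3.28
eef_pos: [0.482, -0.0314, 0.2143]
ee_rot: [[0.986, 0.169, -0.001], [0.169, -0.986, 0.0], [-0.001, -0.0, -1.0]]
wrist_force: [-0.5, 0.7, 0.3]
gripper_width: 0.65
```

>>> {"method": "arm_command", "body": {
  "deltas": [
    {"offset": [0,0,3],"twist": [0,0,0],"grip": 0.3},
    {"offset": [0,0,3],"twist": [0,0,0],"grip": 0.3},
    {"offset": [0,0,0],"twist": [0,0,0],"grip": 0.3}
  ]
}}

```text
time: 3.65
eef_pos: [0.4826, -0.0316, 0.209]
ee_rot: [[0.986, 0.168, 0.001], [0.168, -0.986, -0.001], [0.001, 0.001, -1.0]]
wrist_force: [0.8, -1.2, 4.2]
gripper_width: 0.652
```

```bash
python3 -c "
from st import *
go([-105,-29,200])
for n in ['wrist','side']: cv2.imwrite('pics/%s3.png'%n,ctrl.camera(n))
im=cv2.imread('pics/side3.png');cv2.imwrite('pics/s3c.png',cv2.resize(im[180:310,140:330],None,fx=4,fy=4,interpolation=cv2.INTER_CUBIC))
"
```

```text
t 3.65 tcp_reader [-104.5  -28.6  209. ] F_reader [ 0.56 -1.3   4.18] grip 0.652
yaw err deg 0.02 z axis [ 1.e-03 -7.e-04 -1.e+00]
delta tool mm now: [-0.6  0.4  9. ]
aligning rotvec deg [ 0.04 -0.06  0.02] delta after align [-0.5  0.4  9. ]
```

View pics/wrist3.png

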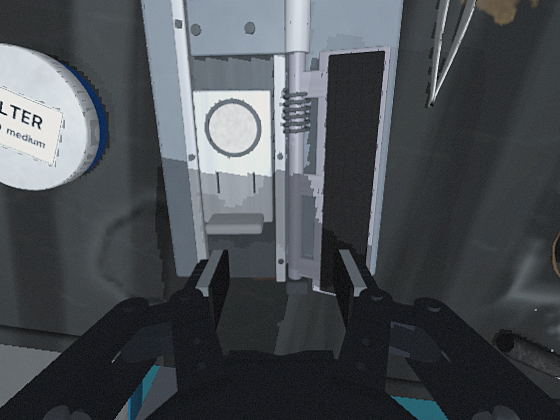

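View pics/s3c.png

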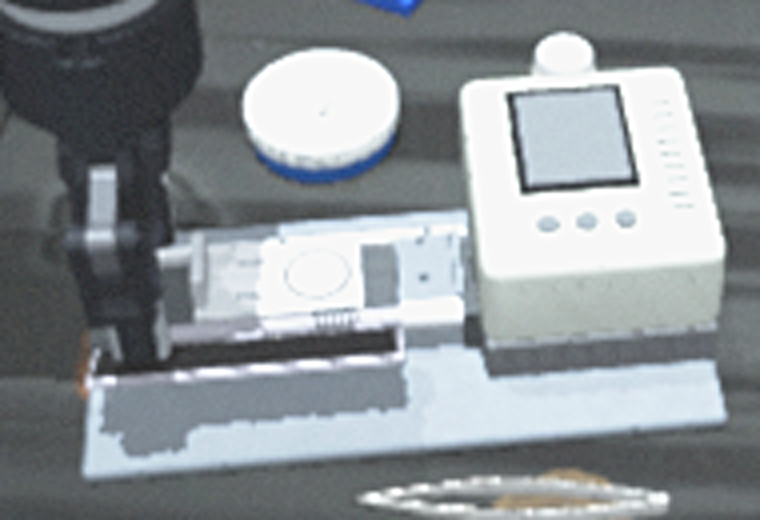

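>>> {"method": "arm_command", "body": {
  "deltas": [
    {"offset": [0,0,4],"twist": [0,0,0],"grip": 0.3},
    {"offset": [0,0,4],"twist": [0,0,0],"grip": 0.3},
    {"offset": [0,0,0],"twist": [0,0,0],"grip": 0.3}
  ]
}}

```text
time: 4.12
eef_pos: [0.4829, -0.032, 0.2012]
ee_rot: [[0.986, 0.168, 0.002], [0.168, -0.986, -0.001], [0.002, 0.002, -1.0]]
wrist_force: [0.1, -2.1, 5.2]
gripper_width: 0.651
```

>>> {"method": "arm_command", "body": {
  "deltas": [
    {"offset": [0,0,4],"twist": [0,0,0],"grip": 0.3},
    {"offset": [0,0,4],"twist": [0,0,0],"grip": 0.3},
    {"offset": [0,0,0],"twist": [0,0,0],"grip": 0.3}
  ]
}}

```text
time: 4.5
eef_pos: [0.4831, -0.0328, 0.1936]
ee_rot: [[0.986, 0.168, 0.002], [0.168, -0.986, -0.003], [0.002, 0.003, -1.0]]
wrist_force: [-0.6, -4.4, 8.8]
gripper_width: 0.649
```

```bash
python3 -c "
from st import *
go([-105,-29,190])
for n in ['wrist','side']: cv2.imwrite('pics/%s4.png'%n,ctrl.camera(n))
im=cv2.imread('pics/side4.png');cv2.imwrite('pics/s4c.png',cv2.resize(im[180:310,140:330],None,fx=4,fy=4,interpolation=cv2.INTER_CUBIC))
"
```

```text
t 4.5 tcp_reader [-104.3  -29.9  193.6] F_reader [-1.36 -4.21  8.75] grip 0.649
yaw err deg -0.02 z axis [ 0.0017 -0.0029 -1.    ]
delta tool mm now: [-0.8 -0.9  3.6]
aligning rotvec deg [ 0.16 -0.1  -0.02] delta after align [-0.7 -0.9  3.6]
```

View pics/wrist4.png

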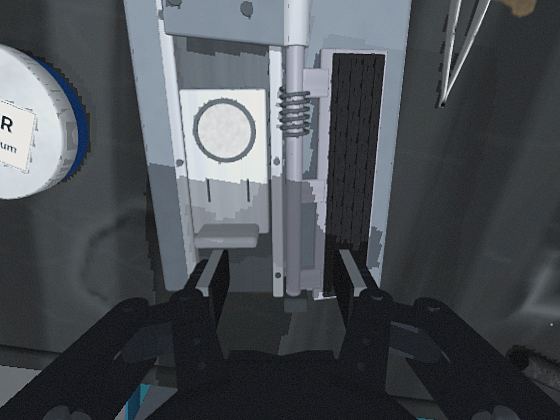

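View pics/s4c.png

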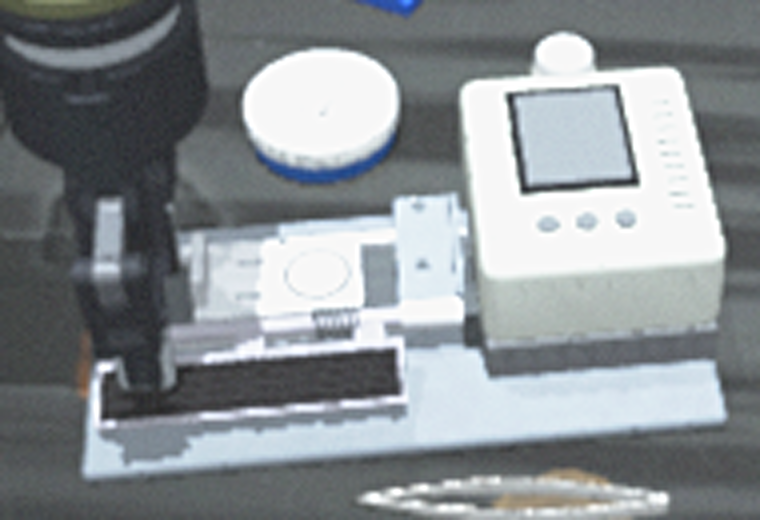

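>>> {"method": "arm_command", "body": {
  "deltas": [
    {"offset": [0,0,2.5],"twist": [0,0,0],"grip": 0.3},
    {"offset": [4,0,0],"twist": [0,0,0],"grip": 0.3},
    {"offset": [5,0,0],"twist": [0,0,0],"grip": 0.3},
    {"offset": [5,0,0],"twist": [0,0,0],"grip": 0.3},
    {"offset": [5,0,0],"twist": [0,0,0],"grip": 0.3}
  ]
}}

```text
time: 5.22
eef_pos: [0.4983, -0.0312, 0.191]
ee_rot: [[0.986, 0.165, -0.01], [0.165, -0.986, -0.006], [-0.011, 0.005, -1.0]]
wrist_force: [-14.3, -7.7, 22.8]
gripper_width: 0.649
```

```bash
python3 -c "
from st import *
go([-25,-29,190])
for n in ['wrist','side']: cv2.imwrite('pics/%s5.png'%n,ctrl.camera(n))
im=cv2.imread('pics/side5.png');cv2.imwrite('pics/s5c.png',cv2.resize(im[180:310,140:330],None,fx=4,fy=4,interpolation=cv2.INTER_CUBIC))
"
```

```text
t 5.225 tcp_reader [-89.  -30.9 191. ] F_reader [-15.38  -5.23  22.77] grip 0.649
yaw err deg -0.17 z axis [-0.0111 -0.0045 -0.9999]
delta tool mm now: [64.  -2.1  0.2]
aligning rotvec deg [ 0.26  0.64 -0.16] delta after align [64.  -1.9  1. ]
```

View pics/wrist5.png

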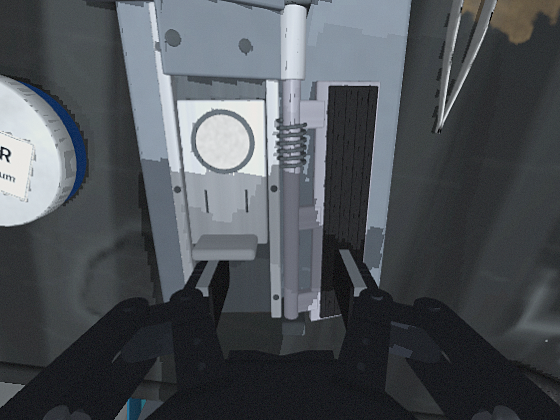

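View pics/s5c.png

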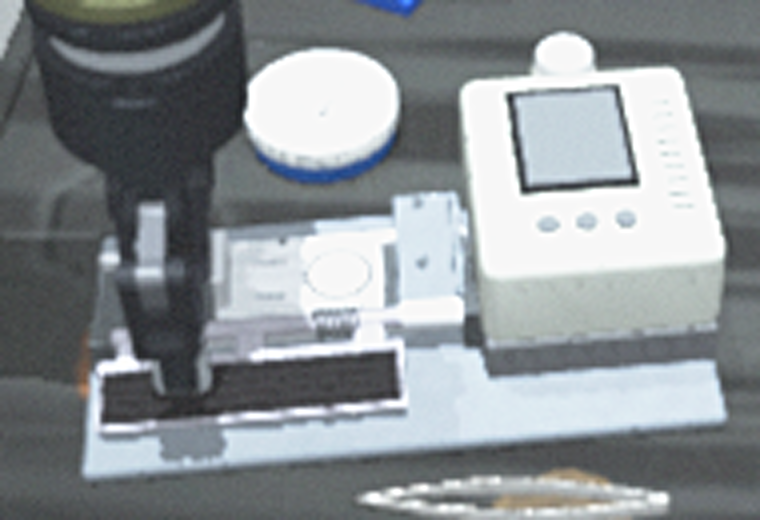

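>>> {"method": "arm_command", "body": {
  "deltas": [
    {"offset": [0,0,-2.5],"twist": [0,0,0],"grip": 0.3},
    {"offset": [0,0,0],"twist": [0,0,0],"grip": 0.3}
  ]
}}

```text
time: 5.58
eef_pos: [0.4997, -0.0304, 0.1928]
ee_rot: [[0.986, 0.166, -0.004], [0.166, -0.986, -0.004], [-0.005, 0.003, -1.0]]
wrist_force: [-5.4, -6.9, 8.1]
gripper_width: 0.651
```

```bash
python3 -c "
from st import *
go([-25,-29,190])
for n in ['wrist','side']: cv2.imwrite('pics/%s6.png'%n,ctrl.camera(n))
im=cv2.imread('pics/side6.png');cv2.imwrite('pics/s6c.png',cv2.resize(im[180:310,140:330],None,fx=4,fy=4,interpolation=cv2.INTER_CUBIC))
"
```

```text
t 5.575 tcp_reader [-87.4 -30.3 192.8] F_reader [-6.49 -5.88  8.11] grip 0.651
yaw err deg -0.1 z axis [-0.0048 -0.003  -1.    ]
delta tool mm now: [62.4 -1.4  2.5]
aligning rotvec deg [ 0.17  0.27 -0.1 ] delta after align [62.4 -1.3  2.8]
```

View pics/s6c.png

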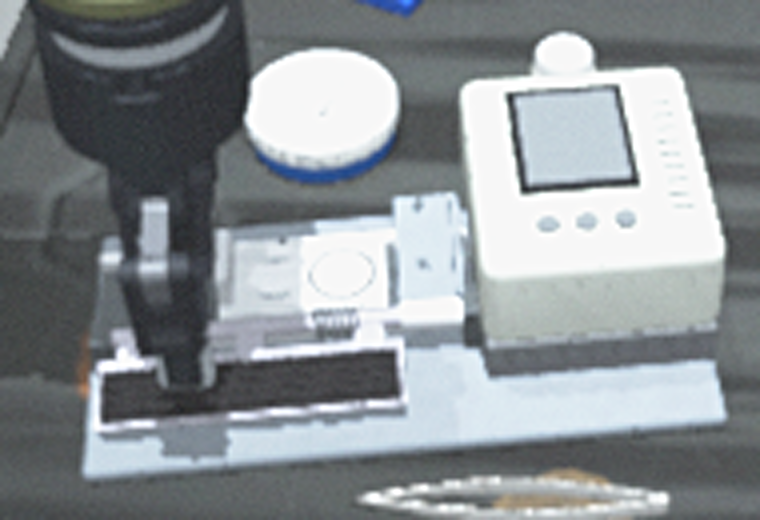

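```bash
python3 -c "
from st import *
m=ctrl.camera_model('side')
for th in [0,.2,.3,.4,.5,.6,.75]:
    a=th-.29
    print(th,[((proj(m,rd2w(RP,[x,-33+52*np.cos(a),25+52*np.sin(a)]))[0]+.4-[140,180])*4).round(0) for x in (0,28)])
"
```

```text
0 [array([397., 252.]), array([459., 248.])]
0.2 [array([396., 233.]), array([458., 229.])]
0.3 [array([395., 225.]), array([458., 220.])]
0.4 [array([395., 217.]), array([458., 212.])]
0.5 [array([394., 210.]), array([458., 206.])]
0.6 [array([394., 204.]), array([457., 200.])]
0.75 [array([393., 197.]), array([458., 193.])]
```

>>> {"method": "arm_command", "body": {
  "deltas": [
    {"offset": [5,0,0],"twist": [0,0,0],"grip": 0.3},
    {"offset": [5,0,0],"twist": [0,0,0],"grip": 0.3},
    {"offset": [5,0,0],"twist": [0,0,0],"grip": 0.3},
    {"offset": [5,0,0],"twist": [0,0,0],"grip": 0.3}
  ]
}}

```text
time: 6.18
eef_pos: [0.5189, -0.0261, 0.1924]
ee_rot: [[0.986, 0.167, -0.007], [0.167, -0.986, -0.002], [-0.007, 0.001, -1.0]]
wrist_force: [-7.6, -3.5, 9.8]
gripper_width: 0.65
```

```bash
python3 -c "
from st import *
go([-25,-29,190])
for n in ['wrist','side']: cv2.imwrite('pics/%s7.png'%n,ctrl.camera(n))
im=cv2.imread('pics/side7.png');cv2.imwrite('pics/s7c.png',cv2.resize(im[180:310,140:330],None,fx=4,fy=4,interpolation=cv2.INTER_CUBIC))
"
```

```text
t 6.175 tcp_reader [-67.8 -29.3 192.4] F_reader [-8.03 -2.17  9.82] grip 0.65
yaw err deg -0.07 z axis [-0.007  -0.0013 -1.    ]
delta tool mm now: [42.8 -0.3  2.1]
aligning rotvec deg [ 0.08  0.4  -0.07] delta after align [42.8 -0.3  2.4]
```

View pics/s7c.png

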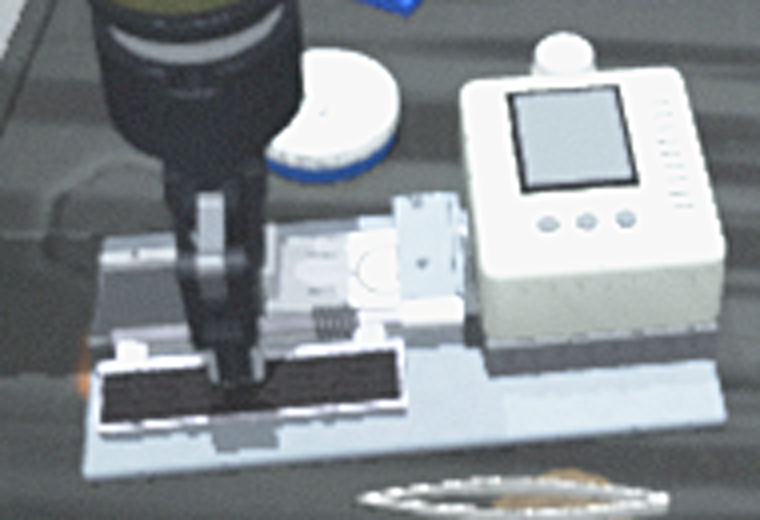

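View pics/wrist7.png

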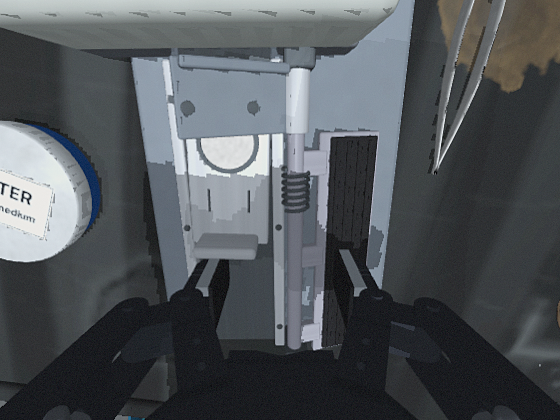

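>>> {"method": "arm_command", "body": {
  "deltas": [
    {"offset": [5,0,0],"twist": [0,0,0],"grip": 0.3},
    {"offset": [5,0,0],"twist": [0,0,0],"grip": 0.3},
    {"offset": [5,0,0],"twist": [0,0,0],"grip": 0.3},
    {"offset": [5,0,0],"twist": [0,0,0],"grip": 0.3},
    {"offset": [5,0,0],"twist": [0,0,0],"grip": 0.3}
  ]
}}

```text
time: 6.9
eef_pos: [0.5437, -0.0218, 0.1924]
ee_rot: [[0.986, 0.167, -0.006], [0.167, -0.986, -0.002], [-0.007, 0.001, -1.0]]
wrist_force: [-7.1, -3.1, 9.3]
gripper_width: 0.649
```

>>> {"method": "arm_command", "body": {
  "deltas": [
    {"offset": [4,0,0],"twist": [0,0,0],"grip": 0.3},
    {"offset": [4,0,0],"twist": [0,0,0],"grip": 0.3},
    {"offset": [2,0,0],"twist": [0,0,0],"grip": 0.3}
  ]
}}

```text
time: 7.28
eef_pos: [0.5536, -0.0201, 0.1923]
ee_rot: [[0.986, 0.167, -0.006], [0.167, -0.986, -0.002], [-0.006, 0.001, -1.0]]
wrist_force: [-6.7, -3.3, 9.3]
gripper_width: 0.653
```

```bash
python3 -c "
from st import *
go([-25,-29,190])
for n in ['wrist','side']: cv2.imwrite('pics/%s8.png'%n,ctrl.camera(n))
im=cv2.imread('pics/side8.png');cv2.imwrite('pics/s8c.png',cv2.resize(im[180:310,140:330],None,fx=4,fy=4,interpolation=cv2.INTER_CUBIC))
"
```

```text
t 7.275 tcp_reader [-32.5 -29.3 192.3] F_reader [-7.12 -2.17  9.28] grip 0.653
yaw err deg -0.06 z axis [-0.0063 -0.0013 -1.    ]
delta tool mm now: [ 7.5 -0.3  2.3]
aligning rotvec deg [ 0.08  0.36 -0.06] delta after align [ 7.5 -0.3  2.3]
```

View pics/s8c.png

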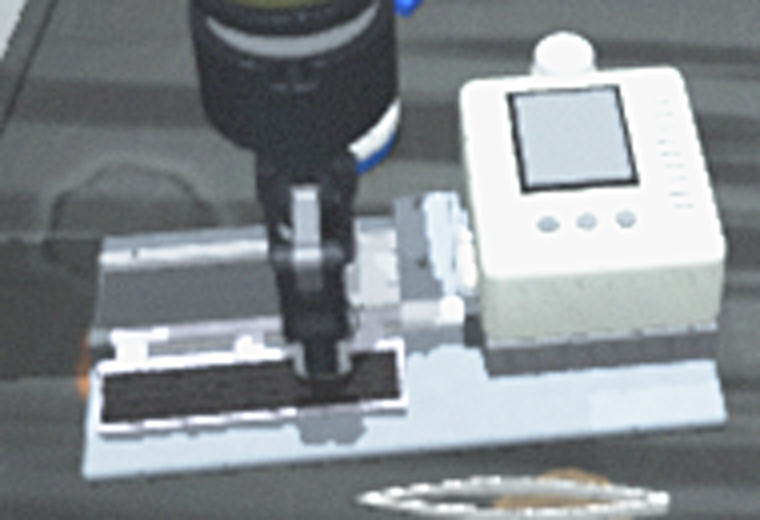

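View pics/wrist8.png

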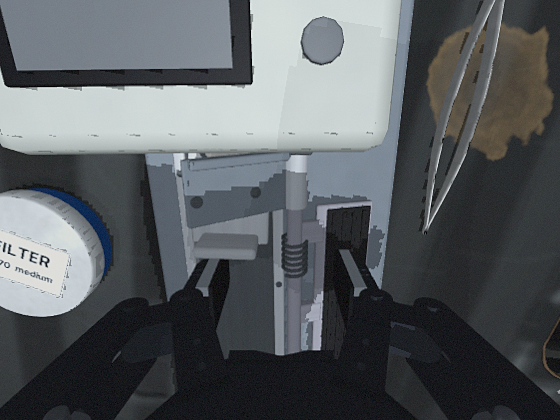

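>>> {"method": "arm_command", "body": {
  "deltas": [
    {"offset": [2,0,0],"twist": [0,0,0],"grip": 0.3},
    {"offset": [2,0,0],"twist": [0,0,0],"grip": 0.3},
    {"offset": [2,0,0],"twist": [0,0,0],"grip": 0.3}
  ]
}}

```text
time: 7.75
eef_pos: [0.5594, -0.0191, 0.1924]
ee_rot: [[0.986, 0.167, -0.006], [0.167, -0.986, -0.003], [-0.007, 0.001, -1.0]]
wrist_force: [-7.3, -3.0, 9.3]
gripper_width: 0.649
```

>>> {"method": "arm_command", "body": {
  "deltas": [
    {"offset": [1.5,0,0],"twist": [0,0,0],"grip": 0.3}
  ]
}}

```text
time: 7.88
eef_pos: [0.5609, -0.0189, 0.1924]
ee_rot: [[0.986, 0.167, -0.006], [0.167, -0.986, -0.002], [-0.006, 0.001, -1.0]]
wrist_force: [-5.3, -3.4, 9.0]
gripper_width: 0.649
```

```bash
python3 -c "
from st import *
st()"
```

```text
t 7.875 tcp_reader [-25.1 -29.3 192.4] F_reader [-5.83 -2.48  9.  ] grip 0.649
yaw err deg -0.06 z axis [-0.0064 -0.0014 -1.    ]
```

>>> {"method": "arm_command", "body": {
  "deltas": [
    {"offset": [1,0,0],"twist": [0,0,0],"grip": 0.3}
  ]
}}

```text
time: 8.0
eef_pos: [0.5615, -0.0188, 0.1924]
ee_rot: [[0.986, 0.167, -0.008], [0.167, -0.986, -0.003], [-0.008, 0.001, -1.0]]
wrist_force: [-10.5, -3.8, 12.4]
gripper_width: 0.653
```

>>> {"method": "arm_command", "body": {
  "deltas": [
    {"offset": [1,0,0],"twist": [0,0,0],"grip": 0.3}
  ]
}}

```text
time: 8.12
eef_pos: [0.5618, -0.0187, 0.1922]
ee_rot: [[0.986, 0.167, -0.01], [0.167, -0.986, -0.003], [-0.01, 0.001, -1.0]]
wrist_force: [-12.1, -3.9, 13.3]
gripper_width: 0.653
```

```bash
python3 -c "
from st import *
go([-25,-29,190])
for n in ['wrist','side']: cv2.imwrite('pics/%s9.png'%n,ctrl.camera(n))
im=cv2.imread('pics/wrist9.png');cv2.imwrite('pics/w9c.png',cv2.resize(im[140:340,130:400],None,fx=2.9,fy=2.9,interpolation=cv2.INTER_CUBIC))
"
```

```text
t 8.125 tcp_reader [-24.2 -29.2 192.2] F_reader [-12.55  -1.85  13.26] grip 0.653
yaw err deg -0.05 z axis [-0.0103 -0.0015 -0.9999]
delta tool mm now: [-0.7 -0.2  2.2]
aligning rotvec deg [ 0.08  0.59 -0.05] delta after align [-0.8 -0.2  2.2]
```

View pics/w9c.png

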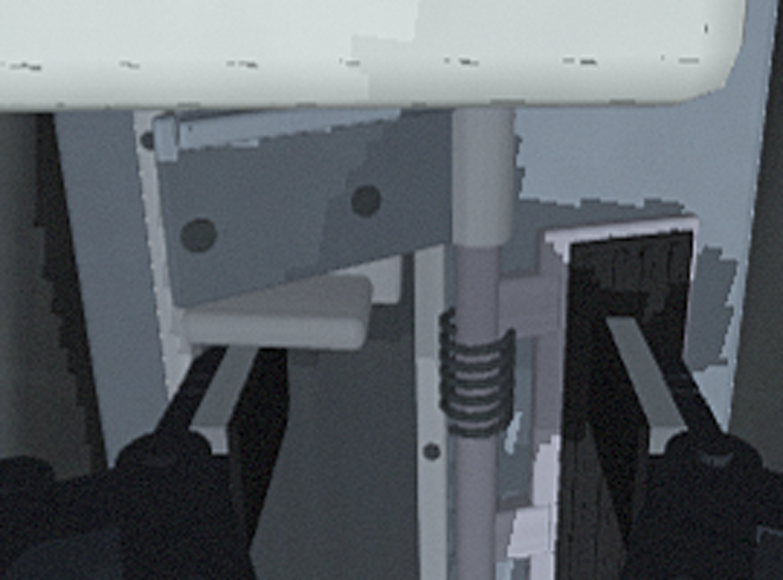

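>>> {"method": "arm_command", "body": {
  "deltas": [
    {"offset": [-1.5,0,0],"twist": [0,0,0],"grip": 0.3},
    {"offset": [0,0,0],"twist": [0,0,0],"grip": 0.3}
  ]
}}

```text
time: 8.48
eef_pos: [0.5612, -0.0188, 0.1923]
ee_rot: [[0.986, 0.167, -0.006], [0.167, -0.986, -0.003], [-0.007, 0.002, -1.0]]
wrist_force: [-7.8, -3.0, 8.3]
gripper_width: 0.652
```

```bash
python3 -c "
from st import *
go([-25,-29,190])
for n in ['wrist','top']: cv2.imwrite('pics/%s10.png'%n,ctrl.camera(n))
im=cv2.imread('pics/wrist10.png');cv2.imwrite('pics/w10c.png',cv2.resize(im[140:340,130:400],None,fx=2.9,fy=2.9,interpolation=cv2.INTER_CUBIC))
m=ctrl.camera_model('wrist')
for P in [(-14,15,38),(-14,-15,38),(-14,15,36),(-14,0,10)]: print(P,((proj(m,rd2w(RP,P))[0]+.4-[130,140])*2.9).round())
"
```

```text
t 8.475 tcp_reader [-24.9 -29.3 192.3] F_reader [-8.19 -1.64  8.35] grip 0.652
yaw err deg -0.05 z axis [-0.0067 -0.0015 -1.    ]
delta tool mm now: [-0.1 -0.3  2.3]
aligning rotvec deg [ 0.09  0.38 -0.05] delta after align [-0.1 -0.3  2.3]
(-14, 15, 38) [170. 345.]
(-14, -15, 38) [355. 345.]
(-14, 15, 36) [174. 339.]
(-14, 0, 10) [291. 274.]
```

View pics/w10c.png

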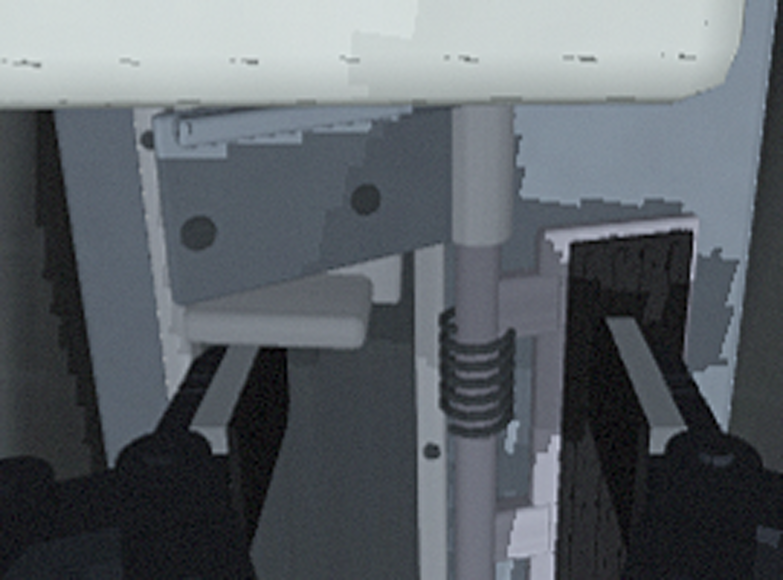

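>>> {"method": "arm_command", "body": {
  "deltas": [
    {"offset": [-3,0,0],"twist": [0,0,0],"grip": 0.3},
    {"offset": [-3,0,0],"twist": [0,0,0],"grip": 0.3},
    {"offset": [0,0,0],"twist": [0,0,0],"grip": 0.3}
  ]
}}

```text
time: 8.95
eef_pos: [0.5588, -0.0191, 0.1946]
ee_rot: [[0.986, 0.168, 0.006], [0.168, -0.986, -0.001], [0.005, 0.002, -1.0]]
wrist_force: [1.9, -1.5, 8.2]
gripper_width: 0.65
```

```bash
python3 -c "
from st import *
go([-25,-29,190])
for n in ['wrist']: cv2.imwrite('pics/%s11.png'%n,ctrl.camera(n))
im=cv2.imread('pics/wrist11.png');cv2.imwrite('pics/w11c.png',cv2.resize(im[140:340,130:400],None,fx=2.9,fy=2.9,interpolation=cv2.INTER_CUBIC))
m=ctrl.camera_model('wrist')
for P in [(-14,15,38),(-14,-15,38),(-14,15,36),(-14,0,10)]: print(P,((proj(m,rd2w(RP,P))[0]+.4-[130,140])*2.9).round())
"
```

```text
t 8.95 tcp_reader [-27.3 -29.1 194.6] F_reader [ 1.63 -1.77  8.22] grip 0.65
yaw err deg 0.01 z axis [ 0.0053 -0.0022 -1.    ]
delta tool mm now: [ 2.3 -0.2  4.6]
aligning rotvec deg [ 0.13 -0.31  0.01] delta after align [ 2.3 -0.1  4.6]
(-14, 15, 38) [174. 335.]
(-14, -15, 38) [357. 335.]
(-14, 15, 36) [178. 329.]
(-14, 0, 10) [293. 268.]
```

View pics/w11c.png

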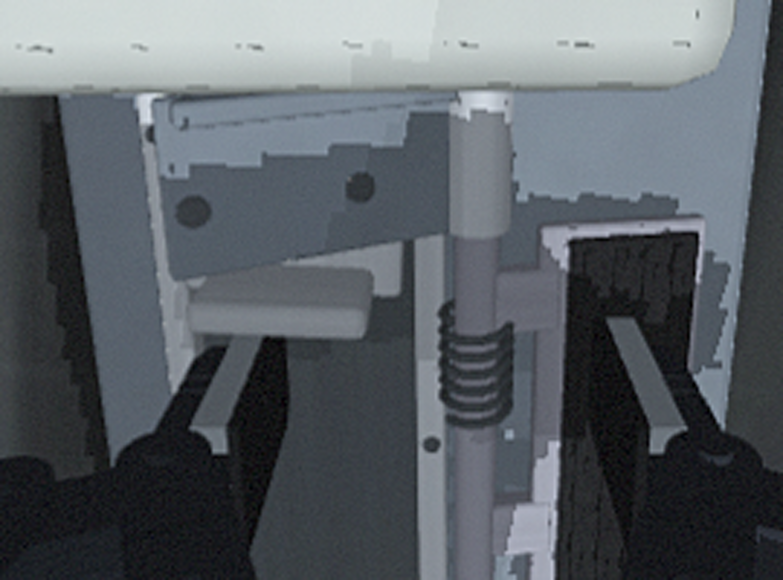

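>>> {"method": "arm_command", "body": {
  "deltas": [
    {"offset": [-3,0,0],"twist": [0,0,0],"grip": 0.3},
    {"offset": [-2,0,0],"twist": [0,0,0],"grip": 0.3},
    {"offset": [0,0,0],"twist": [0,0,0],"grip": 0.3}
  ]
}}

```text
time: 9.38
eef_pos: [0.5553, -0.0194, 0.1954]
ee_rot: [[0.986, 0.169, 0.01], [0.169, -0.986, -0.0], [0.01, 0.002, -1.0]]
wrist_force: [5.4, -1.9, 8.1]
gripper_width: 0.65
```

```bash
python3 -c "
from st import *
go([-25,-29,190])
for n in ['wrist']: cv2.imwrite('pics/%s12.png'%n,ctrl.camera(n))
im=cv2.imread('pics/wrist12.png');cv2.imwrite('pics/w12c.png',cv2.resize(im[140:340,130:400],None,fx=2.9,fy=2.9,interpolation=cv2.INTER_CUBIC))
m=ctrl.camera_model('wrist')
for P in [(-14,15,38),(-14,-15,38),(-14,15,36),(-14,0,10)]: print(P,((proj(m,rd2w(RP,P))[0]+.4-[130,140])*2.9).round())
"
```

```text
t 9.375 tcp_reader [-30.8 -28.8 195.4] F_reader [ 4.96 -2.8   8.08] grip 0.65
yaw err deg 0.06 z axis [ 0.0099 -0.0021 -0.9999]
delta tool mm now: [5.8 0.2 5.5]
aligning rotvec deg [ 0.12 -0.57  0.06] delta after align [5.8 0.2 5.4]
(-14, 15, 38) [177. 317.]
(-14, -15, 38) [359. 317.]
(-14, 15, 36) [180. 311.]
(-14, 0, 10) [295. 254.]
```

View pics/w12c.png

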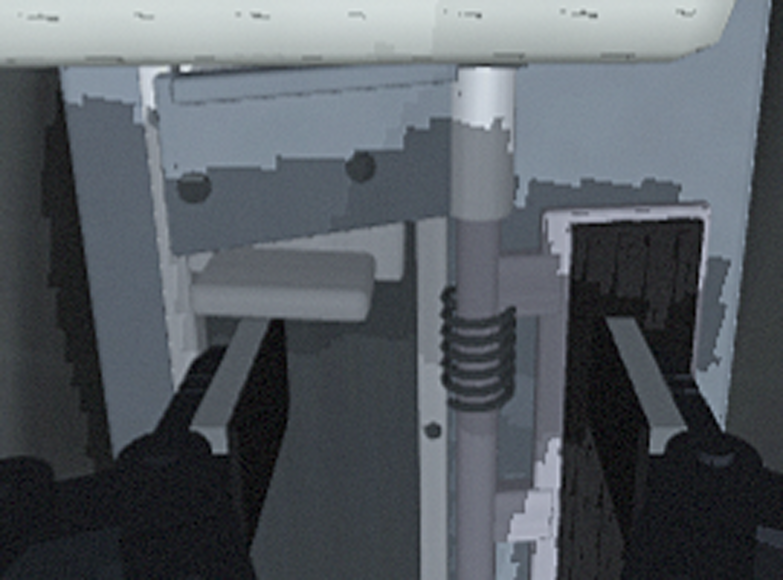

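>>> {"method": "arm_command", "body": {
  "deltas": [
    {"offset": [-2,0,-4],"twist": [0,0,0],"grip": 0.3},
    {"offset": [-1,0,-5],"twist": [0,0,0],"grip": 0.3},
    {"offset": [0,0,-5],"twist": [0,0,0],"grip": 0.3},
    {"offset": [0,0,-6],"twist": [0,0,0],"grip": 0.3},
    {"offset": [0,0,-8],"twist": [0,0,0],"grip": 0.3}
  ]
}}

```text
time: 10.05
eef_pos: [0.5483, -0.0202, 0.22]
ee_rot: [[0.986, 0.168, -0.003], [0.168, -0.986, -0.0], [-0.003, -0.0, -1.0]]
wrist_force: [-0.0, -0.5, -0.5]
gripper_width: 0.653
```

```bash
python3 -c "
from st import *
go([-25,-29,190])
for n in ['wrist']: cv2.imwrite('pics/%s13.png'%n,ctrl.camera(n))
im=cv2.imread('pics/wrist13.png');cv2.imwrite('pics/w13c.png',cv2.resize(im[80:340,130:400],None,fx=2.2,fy=2.2,interpolation=cv2.INTER_CUBIC))
m=ctrl.camera_model('wrist')
for P in [(-14,15,38),(-14,-15,38),(-14,15,36),(-14,0,10)]: print(P,((proj(m,rd2w(RP,P))[0]+.4-[130,80])*2.2).round())
"
```

```text
t 10.05 tcp_reader [-37.8 -28.5 220. ] F_reader [-0.09 -0.52 -0.52] grip 0.653
yaw err deg -0.0 z axis [-3.1e-03  4.0e-04 -1.0e+00]
delta tool mm now: [12.9  0.5 30. ]
aligning rotvec deg [-0.02  0.18 -0.  ] delta after align [12.8  0.5 30. ]
(-14, 15, 38) [163. 297.]
(-14, -15, 38) [283. 298.]
(-14, 15, 36) [165. 295.]
(-14, 0, 10) [239. 265.]
```

View pics/w13c.png

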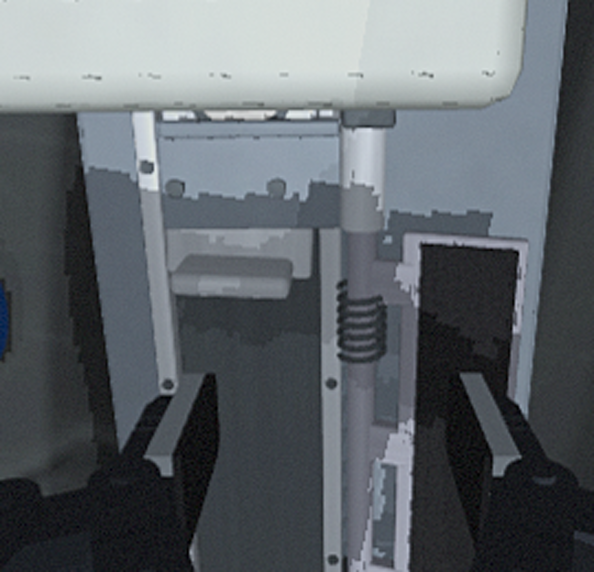

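>>> {"method": "arm_command", "body": {
  "deltas": [
    {"offset": [0,0,-30],"twist": [0,0,0],"grip": 0.3},
    {"offset": [0,0,-40],"twist": [0,0,0],"grip": 0.3},
    {"offset": [-20,20,-30],"twist": [0,0,0],"grip": 0.3},
    {"offset": [-20,40,-20],"twist": [0,0,0],"grip": 0.3},
    {"offset": [-20,40,0],"twist": [0,0,0],"grip": 0.3}
  ]
}}

```text
time: 10.72
eef_pos: [0.5069, -0.1296, 0.3427]
ee_rot: [[0.986, 0.169, 0.003], [0.169, -0.986, -0.002], [0.003, 0.002, -1.0]]
wrist_force: [0.6, -0.1, 0.3]
gripper_width: 0.651
```

>>> {"method": "arm_command", "body": {
  "deltas": [
    {"offset": [-20,40,0],"twist": [0,0,0],"grip": 0.3},
    {"offset": [-20,40,0],"twist": [0,0,0],"grip": 0.3},
    {"offset": [-20,40,0],"twist": [0,0,0],"grip": 0.3},
    {"offset": [0,40,0],"twist": [0,0,0],"grip": 0.3},
    {"offset": [0,0,0],"twist": [0,0,0],"grip": 0.3}
  ]
}}

```text
time: 11.35
eef_pos: [0.4735, -0.3001, 0.3402]
ee_rot: [[0.987, 0.162, -0.001], [0.162, -0.987, -0.001], [-0.001, 0.0, -1.0]]
wrist_force: [0.4, 0.3, -0.3]
gripper_width: 0.65
```

```bash
python3 -c "
from st import *
st()
for n in ['side','top']: cv2.imwrite('pics/%s14.png'%n,ctrl.camera(n))
a=cv2.imread('pics/top14.png');b=cv2.imread('pics/side14.png')
cv2.imwrite('pics/t14.png',cv2.resize(a[230:340,270:430],None,fx=5,fy=5,interpolation=cv2.INTER_CUBIC))
cv2.imwrite('pics/s14.png',cv2.resize(b[190:310,150:330],None,fx=4.4,fy=4.4,interpolation=cv2.INTER_CUBIC))
T=ctrl.camera_model('top');S=ctrl.camera_model('side')
for P in [(-14,15,38),(-14,-15,38),(-14,20,20),(-14,-20,20)]:
  print(P,((proj(T,rd2w(RP,P))[0]+.4-[270,230])*5).round(),((proj(S,rd2w(RP,P))[0]+.4-[150,190])*4.4).round())
for th in (0,.19,.3):
  q=th-.29;P=[0,-33+52*np.cos(q),25+52*np.sin(q)];print(th,((proj(S,rd2w(RP,P))[0]+.4-[150,190])*4.4).round())
"
```

```text
t 11.35 tcp_reader [-158.6 -291.8  340.2] F_reader [ 0.47  0.2  -0.27] grip 0.65
yaw err deg -0.33 z axis [-1.1e-03 -4.0e-04 -1.0e+00]
(-14, 15, 38) [260. 149.] [354. 191.]
(-14, -15, 38) [354. 135.] [357. 246.]
(-14, 20, 20) [240. 149.] [357. 213.]
(-14, -20, 20) [362. 131.] [360. 286.]
0 [393. 233.]
0.19 [391. 214.]
0.3 [391. 203.]
```

View pics/t14.png

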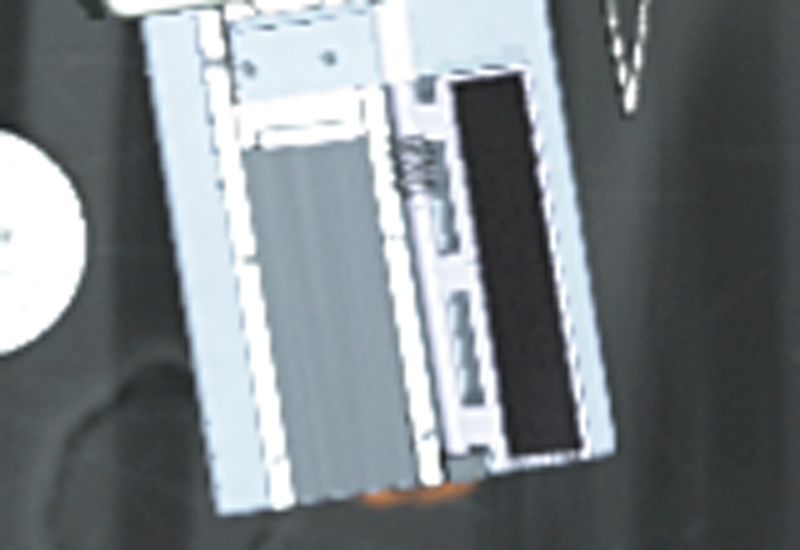

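View pics/s14.png

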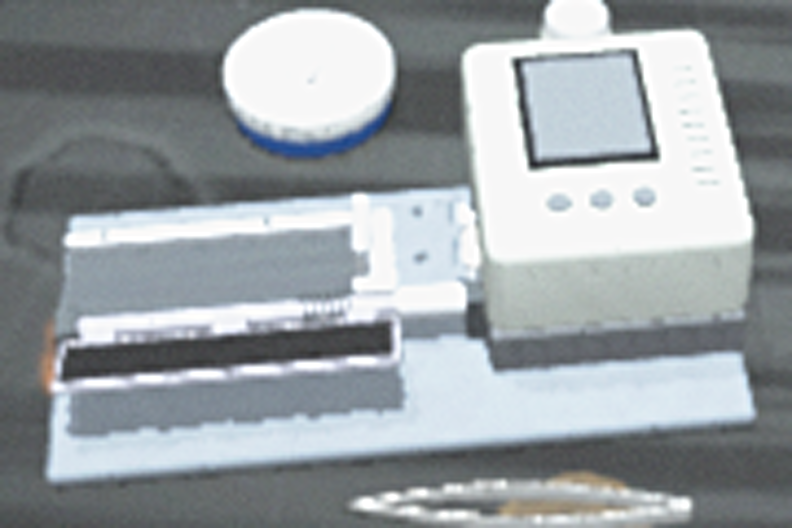

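View pics/top14.png

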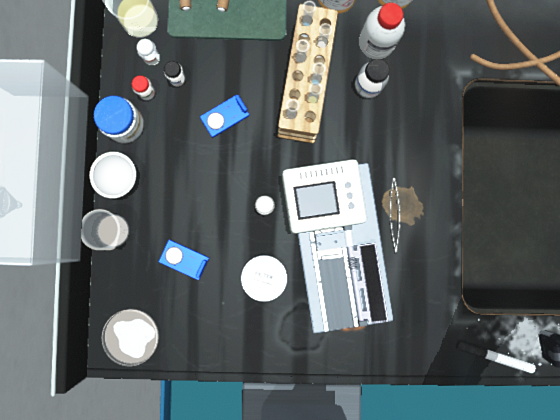

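```bash
python3 -c "
from workcell import ctrl
print(ctrl.finish_job())"
```

```text
the job is handed in; nothing more can be done
None
```

The carrier is loaded and clamped, and I handed the job in at about 11.5 s of robot time (limit 40 s). One fingertip pressed the thumb plate and kept it pressed. The other pushed the carrier by its tab to the stop. I then backed off a few millimetres, let the plate up and took the hand clear.

**Flap during the push:** In the side pictures taken as the carrier went under, it stood open at about 0.65 to 0.75 rad, well above the 0.26 needed to clear the carrier. It was still clearly open when I backed off.

**Carrier home:** At the stop the push force rose and the arm stopped advancing, at the position expected for home. In the last top and side pictures the tab's rear edge lies within about 1 mm of its home position.

**Flap and surroundings:** The flap has closed on the carrier. The filter box, vial and tweezers look unmoved. The wrist force is back to about zero.

**What was off:**
- **Heavy press:** The plate was pressed too hard at one point, about 23 N down and 15 N of drag, probably against its end stop. I eased off 2.5 mm before going on.
- **Sticking fingertip:** The rubber held the fingertip on the first back-off, so I backed off further before lifting.
- **Sideways offset:** The tab showed about 1.5 to 2 mm to the right of my fitted lane middle. That is near the calibration accuracy, and the lane guides the carrier.
- **Pitch at the stop:** I could not rule out a slight pitch of the carrier at the moment it met the stop. It was sitting down in the lane in the pictures afterwards.

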